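Slide the vinegar bottle into its lane in the walk-in cooler

ROBOT

A 6-joint arm with a two-finger parallel gripper is mounted at the origin on the work surface. World frame = base frame: x ahead of the robot, y to its left, z up, the work surface at z = 0. Lengths are in m, angles in rad, forces in N, time in s.
With the tool pointing down it reaches from about 0.35 to 0.85 m from the base axis. Payload 8.1 kg.
Tool frame: the origin (TCP) lies between the finger pads; the fingertips stand 11 mm ahead of it and the grasp point (between the pads) lies 8 mm behind it (robot.tips_ahead is the distance from the TCP to the fingertips, in m); z points along the fingers, y is the line along which they close (so a half turn about z gives the same grasp; the last joint's range is limited). The gripper opens to 93 mm and grips with 3 to 60 N. Pads are 15 mm wide; open, the fingers measure 128 mm over their backs; the gripper's body (75 mm by 188 mm) begins 65 mm behind the grasp point.
Start: joints at [-1.37, 0.13, 1.488, -0, 1.523, -0.085], TCP at [0.169, -0.576, 0.23] pointing down, gripper open.
Joint ranges: [-2.96, 2.96], [-0.89, 2.26], [0.02, 2.5], [-1.34, 4.48], [0, 2.73], [-2.66, 2.66]. Speed limits (rad/s): [2.39, 2.39, 2.79, 3.14, 3.14, 3.14].

INTERFACE

Orientations are given as a rotation vector (axis times angle).
In Python, from plant import robot gives the robot as it stands. The module is installed in compiled form; this text tells all that it offers.
- The arm moves only by the tool move_arm, never from a script. Its argument "deltas" is one flat list of numbers, 7 for each row, row after row: the shift along the tool's x, y, z in m, then the turn, a rotation vector about the tool's x, y, z in rad, then the opening, from 0 (shut) to 1 (fully open). A call has 1 to 12 rows; each row is the pose to reach, as a shift and turn from the pose commanded when the call began, along the tool's axes at that moment; what a row does not reach only later rows make up. A row lasts 1/8 s, in which the tool goes at most 62.5 mm and 10.7 degrees, less where a joint would pass 70% of its speed; a pose out of reach is approached as far as the arm can. A call with a gripper value outside its range is refused whole. The fingers move at their own pace and stop on an object; "squeeze" is the grip in N (left out, the last holds). Time passes only in rows, so rows that repeat a pose let the fingers close. It gives the time, the measured TCP pose, the force, the opening and the grip force at its end, in the units of the state.
- robot.read_state(): the state, without advancing time (a new reading comes with each control period).
- robot.read_camera(name): name is "side" or "top" or "wrist"; returns (picture, depth): 384x512x3 uint8, red, green, blue; 384x512 float32, m along the optical axis (not along the pixel's ray), 0 where there is no reading.
- robot.camera_model(name): a dict with "K" (3x3 intrinsics, pixels), "k1" (the pictures are not rectified: a ray, as slopes to the right and down, at radius r is drawn at 1 + k1 r^2 times it, then the intrinsics apply), "R" (3x3) and "t" (3): a world point X has camera coordinates R X + t; the wrist camera has in their place "tool_from_camera" (4x4, takes a point from camera to tool coordinates, whose origin is the TCP and whose axes are the flange's). Camera axes: x right, y down, z forward; pixel columns grow to the right and rows downward; lengths in m; the calibration is good to about 2 mm. A picture is of the moment at which its call begins: read the wrist's pose just before it. camera_model takes no time and is no camera call.
- robot.close_job(): hands the job in; it is judged then, once.
Trained networks look in the newest picture that a camera, given by its name, has taken for a name from the list of things; names that differ only in an ending like _2 or _b are one class to them, and where a whole thing is asked for, a point or a joint stands for the part that bears it (a point fixed in the world has none). Each returns a list of dicts, best first, with "confidence" (0 to 1); they miss things now and then, are a little off and sometimes report something else, mostly with a low value. They report only what shows in the picture. A call takes as long as a camera call. They do not tell look-alikes from the thing itself.
- robot.recognise(camera, label): "uv" ([column, row] in pixels, amid what is visible of it).
The state is a dict: "t": time; "q": joint angles; "dq": joint speeds; "joint_torque": joint torques, N m; "tool_pos": TCP position; "orientation": TCP orientation; "force": force on the tool from outside, world axes, zero at the start; "wrist_torque": the same for the moment, N m; "opening": finger opening in m; "gripper_force": force on a finger pad.
Only numpy, scipy, OpenCV 4.12 (cv2) and the standard library are available. Lean on these libraries where they do the work, as an engineer would, in place of code of your own. Each camera call takes 0.05 s, during which the arm holds its last target. There are 200 camera calls.

TASK

One tall vinegar bottle has been left standing on the bench out from the open side of the wire lane rack. Put it away by pushing it low on its body with the fingertips, so that it slides upright over the bench into the lane where the other bottle of the same kind stands, right up against that bottle. Do not grip it, lift it or let it tip, and leave everything else where it stands.

Things in the scene. Friction and masses are not known exactly. Their poses are not given: they have to be found in the camera images.
- bottle: the bottle to push: amber glass, round; straight body 56 mm across up to 92 mm, then tapering to a neck 26 mm across at 145 mm; black cap, paper label; 235 mm tall, about 0.55 kg. Stands loose 13 to 18 cm before the lane mouths. Friction on the bench about 0.6: pushed lower than 35 mm on its body it slides, above about 50 mm it tips. Origin: centre of its underside, z up
- twin: the other vinegar bottle, of the same make and size, standing loose in one of the three lanes of the rack (which one varies), 3 to 9 mm clear of the fence at the lane's far end. Origin: centre of its underside, z up
- rack: wire rack fixed to the bench: back fence 105 mm high, four dividers 75 mm high, 5 mm thick, making three lanes 77 mm wide, 115 mm deep, their floor the bench itself. Origin on the bench, centre of the middle lane; x runs along the lanes to the fence (fence at +57 mm, open mouths at -57 mm), lane centre lines at y = -82, 0, +82 mm. The lanes run to the robot's right, their mouths to its left
- squeeze: white plastic squeeze bottle with a pointed nozzle, 59 mm across, 192 mm tall, loose, in another lane; to be left alone. Origin: centre of its underside
- jar: squat glass jar with a metal lid, 62 mm across, 100 mm tall, loose, in the remaining lane; to be left alone. Origin: centre of its underside
- pot: steel measuring mug, 92 mm across, 72 mm tall, with a handle on its +y side reaching 83 mm from its axis, loose on the bench beside the rack; to be left alone. Origin: centre of its underside
- tub: round white food tub with a clear lid, 106 mm across, 76 mm tall, loose on the bench beside the rack; to be left alone. Origin: centre of its underside
Not all that is in view belongs to the job. What is shaped like the bottle but green is not meant.

How it is judged:
By the outcome, as a careful person would: the job done as asked, in the order asked, and still so for the second after the job is handed in, with the robot touching nothing.
It also fails if it takes over 64 s, if anything falls off the work surface, if the arm or the gripper's body presses on something with over 40 N, if the wrist force passes 120 N, or if a joint passes its speed limit or range.

## Working session

There is one attempt and no reset: what is moved stays moved. The work goes in short steps, Python scripts to look and compute and a tool call to move; the robot and the scene stay as the last step left them, time stands still between calls to the robot, and variables do not carry over. Pictures are saved under pics/ and viewed, at most 10 in all, crops included, and the job is handed in when it is done.

Besides the shell and the picture viewer there is one more tool, called after "Request:" as a command line: name --argument value ..., lists and objects as JSON in quotes. move_arm: Moves the arm, as the interface text tells. Its arguments: {"type":"object","properties":{"deltas":{"type":"array","items":{"type":"number"}},"squeeze":{"type":"number"}},"required":["deltas"]}

```bash
mkdir -p pics; cat > h.py <<'E'
import numpy as np, cv2
from plant import robot
def cloud(name, d):
    m=robot.camera_model(name); K=np.array(m["K"]); k1=m["k1"]
    v,u=np.mgrid[:d.shape[0],:d.shape[1]]
    D=np.array([k1,0,0,0,0.])
    p=cv2.undistortPoints(np.stack([u,v],-1).reshape(-1,1,2).astype(np.float64),K,D).reshape(-1,2)
    z=d.reshape(-1); C=np.c_[p*z[:,None],z]
    W=(C-np.array(m["t"]))@np.array(m["R"])
    W[z<=0]=np.nan
    return W.reshape(*d.shape,3)
E
python3 - <<'E'
from h import *
s=robot.read_state(); print(s["t"],s["tool_pos"],s["orientation"],s["force"])
ims=[]
for c in ["top","side"]:
    im,d=robot.read_camera(c); W=cloud(c,d); np.savez(f"{c}.npz",im=im,W=W)
    cv2.imwrite(f"pics/{c}.png",im[...,::-1])
    for l in ["bottle","twin","rack","squeeze","jar","pot","tub"]:
        for r in robot.recognise(c,l)[:3]:
            u,v=np.round(r["uv"]).astype(int); print(c,l,round(r["confidence"],2),u,v,np.round(W[v,u],3))
E
```

```text
0.0 [ 0.16905572 -0.57509868  0.2285703 ] [-3.10772138e+00 -4.47081215e-01  1.63983807e-04] [ 0.80101006  0.10315593 -0.2705746 ]
top bottle 0.87 145 225 [0.542 0.267 0.146]
top bottle 0.86 190 195 [0.602 0.161 0.178]
top bottle 0.77 173 151 [0.704 0.204 0.144]
top twin 0.7 282 212 [ 0.558 -0.028  0.238]
top rack 0.76 292 216 [ 0.556 -0.057  0.1  ]
top squeeze 0.67 287 176 [ 0.641 -0.046  0.147]
top squeeze 0.32 294 212 [ 0.57  -0.069  0.006]
top jar 0.64 275 244 [ 0.494 -0.017  0.099]
top pot 0.96 355 236 [ 0.505 -0.22   0.006]
top tub 0.86 311 134 [ 0.75  -0.111  0.076]
side bottle 0.8 284 97 [0.706 0.194 0.108]
side bottle 0.78 187 104 [0.507 0.167 0.11 ]
side bottle 0.65 237 108 [0.607 0.148 0.111]
side twin 0.67 218 164 [ 0.573 -0.052  0.13 ]
side rack 0.88 207 209 [ 0.55  -0.055  0.031]
side squeeze 0.85 268 182 [ 0.652 -0.076  0.109]
side jar 0.78 170 188 [ 0.49  -0.047  0.076]
side pot 0.42 219 167 [ 0.574 -0.053  0.124]
side tub 0.76 334 226 [nan nan nan]
```

View pics/top.png

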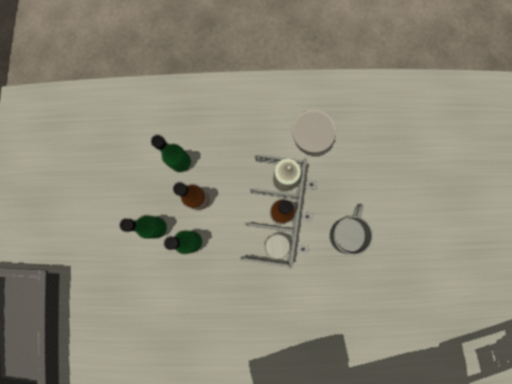

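View pics/side.png

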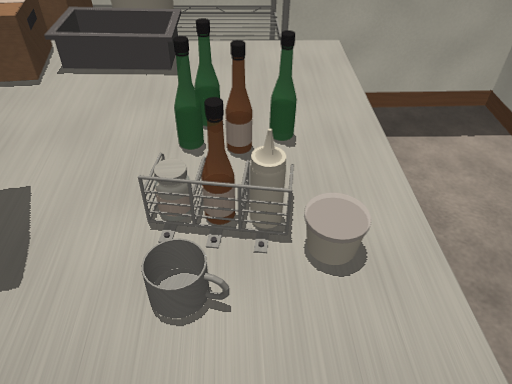

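The top view shows the amber bottle at (192,195), with green look-alikes at (175,155), (150,227) and (187,242). The twin is in the middle lane at (283,210), the squeeze bottle at (287,172) and the jar at (277,245). Next I'll fit the exact positions.

```bash
cat > fit.py <<'E'
from h import *
from scipy.optimize import least_squares
def circ(P,r):
    c0=np.median(P,0)
    return least_squares(lambda c:np.hypot(*(P-c).T)-r,c0,loss="soft_l1",f_scale=.002).x
def near(W,c,r,z0,z1):
    m=(np.hypot(W[...,0]-c[0],W[...,1]-c[1])<r)&(W[...,2]>z0)&(W[...,2]<z1)
    return W[m]
if __name__=="__main__":
    for c in ["top","side"]:
        W=np.load(c+".npz")["W"]; print(c)
        for n,g in dict(bottle=(.6,.155),twin=(.562,-.035),g1=(.70,.2),g2=(.53,.25),g3=(.505,.17)).items():
            P=near(W,g,.05,.222,.245)
            out=[n,"cap",len(P)]
            if len(P)>5: out+=[np.round((P[:,:2].min(0)+P[:,:2].max(0))/2,3),np.round(np.ptp(P[:,:2],axis=0),3)]
            cc=np.mean(P[:,:2],0) if len(P)>5 else g
            B=near(W,cc,.05,.015,.09)
            if len(B)>15:
                m=robot.camera_model(c); cam=-np.array(m["R"]).T@np.array(m["t"])
                # start on far side of surface
                d=np.median(B[:,:2],0)-cam[:2]; d/=np.linalg.norm(d)
                f=least_squares(lambda x:np.hypot(*(B[:,:2]-x).T)-.028,np.median(B[:,:2],0)+.02*d,loss="soft_l1",f_scale=.002)
                out+=["body",len(B),np.round(f.x,3),round(float(np.median(abs(f.fun))),4)]
            print(*out)
        m=(abs(W[...,0]-.56)<.17)&(abs(W[...,1]+.06)<.1)&(W[...,2]>.094)&(W[...,2]<.112)
        F=W[m][:,:2]
        # fence: rightmost (min y) strip
        l=np.array([0,np.percentile(F[:,1],20)])
        q=least_squares(lambda p:p[0]*(F[:,0]-.56)+p[1]-F[:,1],[0.1,-.08],loss="cauchy",f_scale=.002).x
        i=abs(q[0]*(F[:,0]-.56)+q[1]-F[:,1])<.005
        print("fence y=",q,"x range",np.percentile(F[i,0],[0,1,99,100]),i.sum(),len(F))
        m=(abs(W[...,0]-.56)<.17)&(W[...,1]>-.06)&(W[...,1]<.06)&(W[...,2]>.066)&(W[...,2]<.08)
        D=W[m][:,:2]; print("div",len(D))
        th=np.arctan(q[0])  # rack x axis dir: normal to fence, toward -y
        a=np.array([np.sin(th),-np.cos(th)]); b=np.array([np.cos(th),np.sin(th)])
        f0=np.array([.56,q[1]])
        s=(D-f0)@b; t=(D-f0)@a
        h,e=np.histogram(s[t<-.07],bins=np.arange(-.16,.16,.005)); print([(round(x,3),k) for x,k in zip(e,h) if k>2]); print("a",a,"b",b,"tmin",np.percentile(t,2))
E
python3 fit.py
```

```text
top
bottle cap 173 [0.609 0.172] [0.027 0.027] body 115 [0.608 0.171] 0.0002
twin cap 161 [ 0.568 -0.034] [0.026 0.027] body 237 [ 0.574 -0.042] 0.0097
g1 cap 161 [0.707 0.217] [0.027 0.026] body 180 [0.707 0.217] 0.0003
g2 cap 169 [0.541 0.28 ] [0.026 0.027] body 168 [0.541 0.281] 0.0004
g3 cap 176 [0.504 0.191] [0.025 0.028] body 111 [0.504 0.19 ] 0.0003
fence y= [-0.33860263 -0.05452102] x range [0.46193017 0.4641658  0.67781938 0.68433588] 182 859
div 476
[(np.float64(-0.13), np.int64(4)), (np.float64(-0.055), np.int64(6)), (np.float64(-0.05), np.int64(15)), (np.float64(0.025), np.int64(3)), (np.float64(0.03), np.int64(24)), (np.float64(0.035), np.int64(7)), (np.float64(0.11), np.int64(20)), (np.float64(0.115), np.int64(22))]
a [-0.32071607 -0.94717538] b [ 0.94717538 -0.32071607] tmin -0.10800157485275089
side
bottle cap 164 [0.609 0.17 ] [0.026 0.028] body 784 [0.61  0.172] 0.0007
twin cap 268 [ 0.57  -0.036] [0.027 0.029] body 1343 [ 0.569 -0.036] 0.002
g1 cap 144 [0.707 0.216] [0.027 0.027] body 739 [0.708 0.218] 0.0007
g2 cap 134 [0.542 0.28 ] [0.026 0.031] body 264 [0.541 0.28 ] 0.0008
g3 cap 159 [0.505 0.189] [0.027 0.029] body 790 [0.504 0.191] 0.0006
fence y= [-0.10844216 -0.06505008] x range [0.4410631  0.44256994 0.66740536 0.66883597] 397 1691
div 827
[(np.float64(-0.115), np.int64(28)), (np.float64(-0.11), np.int64(12)), (np.float64(-0.035), np.int64(13)), (np.float64(-0.03), np.int64(22)), (np.float64(0.045), np.int64(3)), (np.float64(0.05), np.int64(26)), (np.float64(0.13), np.int64(20))]
a [-0.10781011 -0.9941715 ] b [ 0.9941715  -0.10781011] tmin -0.10044226087583244
```

```bash
cat > rack.py <<'E'
from fit import *
T=np.array([.569,-.036])
PD=[];PF=[]
for c in ["top","side"]:
    W=np.load(c+".npz")["W"].reshape(-1,3); W=W[np.isfinite(W[:,0])]
    d=np.hypot(W[:,0]-.56,W[:,1]+.04)
    PF.append(W[(d<.17)&(W[:,2]>.102)&(W[:,2]<.11)][:,:2]); PD.append(W[(d<.16)&(W[:,2]>.068)&(W[:,2]<.080)][:,:2])
def loc(p,P):
    c,s=np.cos(p[2]),np.sin(p[2]); q=P-p[:2]
    return np.c_[q@[c,s],q@[-s,c]]
def res(p,PD,PF):
    L=loc(p,PD); y=L[:,1]; r=np.min(abs(y[:,None]-np.array([-123,-41,41,123])/1e3),1); r=np.where((L[:,0]>-.062)&(L[:,0]<.04),np.minimum(r,.02),.02)
    F=loc(p,PF); f=np.where(abs(F[:,1])<.14,np.minimum(abs(F[:,0]-.057),.02),.02)
    return np.r_[r,f]
from scipy.optimize import minimize
for k in [(0,),(1,),(0,1)]:
    D=np.vstack([PD[i] for i in k]);F=np.vstack([PF[i] for i in k])
    best=min((minimize(lambda p:np.minimum(res(p,D,F),.008).sum(),[x,y,-np.pi/2-a],method="Nelder-Mead",options=dict(xatol=1e-5,fatol=1e-6,maxiter=600)) for x in(.55,.565,.58) for y in (-.045,-.03) for a in (.08,.13,.18)),key=lambda r:r.fun)
    p=best.x; r=res(p,D,F); print(k,np.round(p,4),"inl",(r<.003).mean(),len(r),"twin",loc(p,T[None]).round(4),"bottle",loc(p,np.array([[.609,.171],[.504,.190],[.707,.217]])).round(4).tolist())
E
python3 rack.py
```

```text
(0,) [ 0.5731 -0.0134 -1.7401] inl 0.594704684317719 982 twin [[ 0.023  -0.0002]] bottle [[-0.1878, 0.0044], [-0.1888, -0.1023], [-0.2497, 0.0932]]
(1,) [ 0.5749 -0.016  -1.737 ] inl 0.3564695801199657 2334 twin [[ 0.0207 -0.0025]] bottle [[-0.1901, 0.0027], [-0.1914, -0.104], [-0.2517, 0.0918]]
(0, 1) [ 0.5738 -0.0151 -1.7385] inl 0.39294330518697224 3316 twin [[ 0.0214 -0.0013]] bottle [[-0.1894, 0.0036], [-0.1906, -0.1031], [-0.2511, 0.0926]]
```

```bash
cat > plan.py <<'E'
import numpy as np
from scipy.spatial.transform import Rotation as Ro
rng=np.random.default_rng(0)
# rack frame obstacles: (x,y,profile)
def vin(z): return np.where(z<.092,.028,np.where(z<.145,.028-.015*(z-.092)/.053,.0135))
G=[(-.190,-.103),(-.251,.0926),None]
p=np.array([.5738,-.0151,-1.7385]); c,s=np.cos(p[2]),np.sin(p[2])
def loc(q): q=np.array(q)-p[:2]; return np.array([q@[c,s],q@[-s,c]])
G[2]=tuple(loc((.541,.280)))
J=loc((.490,-.022)); S=loc((.646,-.052)); TW=(.0215,-.001)
print("greens",np.round(G,3),"jar",J.round(3),"sq",S.round(3))
def box(x,y,z,n):
    g=[np.linspace(*a,max(2,int(abs(a[1]-a[0])/n)+1)) for a in (x,y,z)]
    P=np.stack(np.meshgrid(*g),-1).reshape(-1,3)
    on=np.zeros(len(P),bool)
    for k,a in enumerate((x,y,z)): on|=np.isclose(P[:,k],a[0])|np.isclose(P[:,k],a[1])
    return P[on]
def tool(w):  # tool coords, origin at fingertip centre, z ahead
    f=[]
    for sg in (1,-1): f.append(box((-.0075,.0075),tuple(sorted((sg*w/2,sg*(w/2+.0175)))),(-.084,0),.004))
    b=[box((-.0375,.0375),(-.094,.094),(-.21,-.084),.012)]
    t=np.linspace(0,2*np.pi,16,endpoint=False)
    b.append(np.array([(.05*np.cos(a),.05*np.sin(a),-z) for a in t for z in np.arange(.22,.34,.02)]))
    f=np.vstack(f);b=np.vstack(b); return np.vstack([f,b]),len(f)
def clear(P,bottle=None):
    d=P[:,2]-.003; m=d.min()
    X,Y,Z=P.T
    for (x,y) in G+[TW]+([bottle] if bottle is not None else []):
        k=Z<.238
        if k.any(): m=min(m,(np.hypot(X[k]-x,Y[k]-y)-vin(Z[k])).min())
    for (x,y),r,h in ((J,.031,.103),(S,.030,.195)):
        k=Z<h
        if k.any(): m=min(m,(np.hypot(X[k]-x,Y[k]-y)-r).min())
    for yd in (-.123,-.041,.041,.123):
        q=np.maximum(np.maximum(abs(Y-yd)-.0025,abs(X)-.057),Z-.077); m=min(m,q.min())
    q=np.maximum(np.maximum(abs(Y)-.126,abs(X-.057)-.004),Z-.108); return min(m,q.min())
def place(R,w,o,zlow,b):
    P0,nf=tool(w); P=P0@R.T; P[:,2]+=zlow-P[:,2].min() if P[:,2].argmin()<nf else 1
    tz=P[:,2]-0
    P[:,1]+=b[1]+o; r=vin(P[:,2]); dy=P[:,1]-b[1]
    k=(abs(dy)<r)&(P[:,2]<.235)
    if not k.any(): return None
    t=np.full(len(P),np.inf); t[k]=b[0]-np.sqrt(r[k]**2-dy[k]**2)-P[k,0]
    i=t.argmin()
    if i>=nf or P[i,2]>.030: return None
    tb=t[P[:,2]>.04].min()-t[i] if (P[:,2]>.04).any() else 1
    P[:,0]+=t[i]
    near=(t-t[i]<.002); lo,hi=dy[near].min(),dy[near].max()
    return P,P[i,2],tb,lo,hi,(P-P0@R.T)[0]
path=[(-.1885,.0035),(-.15,.002),(-.11,.001),(-.07,0),(-.0345,-.001)]
def evalpose(R,w,o,zlow=.008,idx=range(5)):
    m=1;info=None
    for i in idx:
        q=place(R,w,o,zlow,path[i])
        if q is None: return None
        P,h,tb,lo,hi,tip=q
        if tb<.006 : return None
        m=min(m,clear(P)); 
        if m<-.004: return None
        if i==idx[0] or i==idx[-1]:
            for rr in (.03,.07,.12,.18):
                Q=P-rr*R[:,2]-np.array([.008,0,0]); m=min(m,clear(Q,path[i]))
                if m<-.004: return None
    return m,h,tb,lo,hi,tip
if __name__=="__main__":
    for name,idx in (("all",range(5)),("first",range(0,2)),("last",range(2,5))):
        res=[]
        for n in range(60000):
            th=np.radians(rng.uniform(0,60)); al=rng.uniform(0,2*np.pi); ro=rng.uniform(0,np.pi)
            z=np.array([-np.sin(th)*np.cos(al),-np.sin(th)*np.sin(al),-np.cos(th)])  # body leans toward al
            R=Ro.from_rotvec(th*np.array([np.sin(al),-np.cos(al),0])*-1).as_matrix()@Ro.from_rotvec([np.pi,0,0]).as_matrix()@Ro.from_rotvec([0,0,ro]).as_matrix()
            w=rng.choice([0,.02,.03,.093]); o=rng.uniform(-.07,.07)
            q=evalpose(R,w,o,.008,idx)
            if q is None or q[0]<.0: continue
            m,h,tb,lo,hi,tip=q
            if not(lo<.006 and hi>-.006): continue
            res.append((m,np.degrees(th),np.degrees(al),np.degrees(ro),w,o,h,tb,lo,hi))
        res.sort(key=lambda r:-r[0]); print(name,len(res)); print("  clr th al ro w o h tb lo hi")
        for r in res[:8]: print(np.round(r,3).tolist())
E
time python3 plan.py
```

```text
greens [[-0.19  -0.103]
 [-0.251  0.093]
 [-0.285 -0.082]] jar [ 0.021 -0.081] sq [0.024 0.077]
all 0
  clr th al ro w o h tb lo hi
first 0
  clr th al ro w o h tb lo hi
last 0
  clr th al ro w o h tb lo hi
real	8m9.610s
user	8m9.367s
sys	0m0.209s
```

```bash
cat > t.py <<'E'
from plan import *
def Rm(th,al,ro):
    th,al,ro=np.radians([th,al,ro])
    return Ro.from_rotvec(th*np.array([-np.sin(al),np.cos(al),0])).as_matrix()@Ro.from_rotvec([np.pi,0,0]).as_matrix()@Ro.from_rotvec([0,0,ro]).as_matrix()
if __name__=="__main__":
    for th in (28,34,40):
      R=Rm(th,180,0)
      for i in (0,2,4):
        q=place(R,.03,0,.008,path[i]); 
        if q is None: print(th,i,None); continue
        P,h,tb,lo,hi,tip=q; print(th,i,"h",h,"tb",tb,lo,hi,"clear",clear(P),[round(clear(P-rr*R[:,2]-[.008,0,0],path[i]),3) for rr in (.03,.07,.12,.18)], P.min(0),P.max(0))
E
python3 t.py
```

```text
greens [[-0.19  -0.103]
 [-0.251  0.093]
 [-0.285 -0.082]] jar [ 0.021 -0.081] sq [0.024 0.077]
28 0 h 0.01504207344178837 tb 0.012591421293702193 -0.015 0.015 clear -0.021777100305800146 [np.float64(-0.017), np.float64(-0.009), np.float64(-0.008), np.float64(0.042)] [-0.422533 -0.0905    0.008   ] [-0.21214318  0.0975      0.3351968 ]
28 2 h 0.01504207344178837 tb 0.012591421293702193 -0.015 0.015 clear -0.017972823619793868 [np.float64(-0.016), np.float64(-0.014), np.float64(-0.011), np.float64(-0.005)] [-0.344033 -0.093     0.008   ] [-0.13364318  0.095       0.3351968 ]
28 4 h 0.01504207344178837 tb 0.012591421293702207 -0.015 0.015 clear -0.005481149699021661 [np.float64(-0.005), np.float64(-0.005), np.float64(-0.005), np.float64(0.008)] [-0.268533 -0.095     0.008   ] [-0.05814318  0.093       0.3351968 ]
34 0 h 0.01638789355206121 tb 0.017894172911063905 -0.015 0.015 clear -0.02432401997609635 [np.float64(-0.018), np.float64(-0.009), np.float64(0.011), np.float64(0.05)] [-0.44993843 -0.0905      0.008     ] [-0.21214318  0.0975      0.32202637]
34 2 h 0.016387893552061206 tb 0
[... 502 characters left out ...]
20350996927 -0.015 0.015 clear -0.022577987775412856 [np.float64(-0.018), np.float64(-0.002), np.float64(0.029), np.float64(0.059)] [-0.47473852 -0.0905      0.008     ] [-0.21214318  0.0975      0.3054154 ]
40 2 h 0.0176418141452981 tb 0.020569203509969256 -0.015 0.015 clear -0.02375136696402797 [np.float64(-0.025), np.float64(-0.019), np.float64(-0.011), np.float64(-0.001)] [-0.39623852 -0.093       0.008     ] [-0.13364318  0.095       0.3054154 ]
40 4 h 0.0176418141452981 tb 0.02056920350996924 -0.015 0.015 clear -0.01685315830898213 [np.float64(-0.019), np.float64(-0.014), np.float64(-0.013), np.float64(-0.013)] [-0.32073852 -0.095       0.008     ] [-0.05814318  0.093       0.3054154 ]
```

```bash
nproc; cat > opt.py <<'E'
from t import *
from scipy.optimize import differential_evolution as DE
from multiprocessing import Pool
def placed(x,b):
    th,al,ro,w,o,zl=x; R=Rm(th,al,ro); P0,nf=tool(w); P=P0@R.T; P[:,2]+=zl-P[:nf,2].min(); P[:,1]+=b[1]+o
    r=vin(P[:,2]); dy=P[:,1]-b[1]; k=(abs(dy)<r)&(P[:,2]<.238)
    t=np.full(len(P),np.inf); t[k]=b[0]-np.sqrt(r[k]**2-dy[k]**2)-P[k,0]
    f=np.where((np.arange(len(P))<nf)&(P[:,2]<.031),t,np.inf); i=f.argmin()
    if not np.isfinite(f[i]): return None
    tb=t[(P[:,2]>=.037)].min()-f[i]; P[:,0]+=f[i]
    near=f-f[i]<.0015
    return R,P,P[i,2],tb,dy[near].min(),dy[near].max()
def cost(x,idx,retr,full=False):
    m=1
    for i in idx:
        q=placed(x,path[i])
        if q is None: return .3
        R,P,h,tb,lo,hi=q
        m=min(m,tb-.002,clear(P)+.0)
        m-=5*max(0,lo-.007)+5*max(0,-.007-hi)
        if i in retr:
            for rr in (.03,.07,.12,.18): m=min(m,clear(P-rr*R[:,2]-[.01,0,0],path[i]))
    return (m,h,tb,lo,hi,P.min(0),P.max(0)) if full else -m
def run(a):
    name,idx,retr,seed=a
    r=DE(cost,[(0,62),(0,360),(0,180),(0,.093),(-.08,.08),(.006,.026)],args=(idx,retr),maxiter=45,popsize=9,seed=seed,polish=False,tol=1e-6)
    return name,r.fun,r.x,cost(r.x,idx,retr,True)
if __name__=="__main__":
    jobs=[("start",(0,),(0,),s) for s in (1,2)]+[("start-noretr",(0,),(),s) for s in (1,)]+[("first",(0,1),(0,),s) for s in (1,)]+[("mid",(1,2),(1,),2),("mid2",(2,3),(2,),1)]+[("last",(3,4),(3,4),1),("all",(0,1,2,3,4),(0,),1)]
    with Pool() as p:
        for n,f,x,c in p.imap_unordered(run,jobs): print(n,round(-f,4),np.round(x,3).tolist(),[np.round(v,3).tolist() for v in c],flush=True)
E
time OMP_NUM_THREADS=1 timeout 400 python3 opt.py | grep -v greens
```

```text
4
 [-0.251  0.093]
 [-0.285 -0.082]] jar [ 0.021 -0.081] sq [0.024 0.077]
start-noretr 0.008 [61.975, 192.089, 68.082, 0.087, 0.024, 0.012] [0.008, 0.029, 0.017, 0.005, 0.005, [-0.518, -0.084, 0.012], [-0.172, 0.072, 0.269]]
start 0.0079 [58.478, 191.617, 69.456, 0.093, 0.022, 0.012] [0.008, 0.029, 0.01, 0.003, 0.003, [-0.507, -0.081, 0.012], [-0.164, 0.071, 0.287]]
start 0.0052 [38.799, 167.1, 95.492, 0.0, -0.01, 0.008] [0.005, 0.03, 0.007, -0.003, -0.003, [-0.478, -0.036, 0.008], [-0.204, 0.091, 0.316]]
first 0.0081 [58.572, 187.386, 73.913, 0.093, 0.023, 0.014] [0.008, 0.031, 0.01, 0.005, 0.005, [-0.471, -0.061, 0.014], [-0.123, 0.072, 0.288]]
mid 0.0049 [60.611, 169.65, 112.705, 0.09, -0.029, 0.015] [0.005, 0.029, 0.008, -0.007, -0.007, [-0.435, -0.078, 0.015], [-0.089, 0.075, 0.28]]
mid2 0.0045 [34.593, 92.409, 28.194, 0.02, -0.008, 0.015] [0.004, 0.019, 0.006, 0.006, 0.012, [-0.199, -0.043, 0.015], [-0.04, 0.226, 0.338]]
last 0.0075 [33.559, 107.262, 28.313, 0.048, -0.019, 0.013] [0.008, 0.018, 0.01, 0.007, 0.01, [-0.202, -0.062, 0.013], [-0.022, 0.202, 0.342]]
all -0.0097 [13.403, 186.485, 32.738, 0.075, 0.042, 0.026] [-0.01, 0.031, -0.007, 0.007, 0.007, [-0.177, -0.063, 0.026], [0.012, 0.138, 0.377]]
real	0m52.944s
user	2m28.526s
sys	0m0.273s
```

```bash
cat > opt2.py <<'E'
from opt import *
def run2(a):
    idx,retr,seed=a
    r=DE(cost,[(28,46),(150,210),(70,110),(0,.03),(-.03,.03),(.008,.022)],args=(idx,retr),maxiter=60,popsize=8,seed=seed,polish=False,tol=1e-7)
    return a,r.fun,r.x,cost(r.x,idx,retr,True)
if __name__=="__main__":
    A=(0,1,2,3,4)
    with Pool() as p:
        for n,f,x,c in p.imap_unordered(run2,[(A,(0,4),1),(A,(0,4),2),(A,(0,),3),(A,(),4)]):
            print(n,round(-f,4),np.round(x,3).tolist(),[np.round(v,3).tolist() for v in c],flush=True)
            for i in A:
                R,P,h,tb,lo,hi=placed(x,path[i]); print("  ",i,round(clear(P),4),round(tb,4),[round(clear(P-rr*R[:,2]-[.01,0,0],path[i]),3) for rr in (.03,.07,.12,.18)])
E
time OMP_NUM_THREADS=1 timeout 500 python3 opt2.py | grep -v greens
```

```text
[-0.251  0.093]
 [-0.285 -0.082]] jar [ 0.021 -0.081] sq [0.024 0.077]
((0, 1, 2, 3, 4), (), 4) 0.0056 [39.238, 176.882, 93.091, 0.0, 0.012, 0.009] [0.006, 0.031, 0.008, 0.003, 0.008, [-0.329, -0.032, 0.009], [-0.054, 0.072, 0.315]]
   0 0.0056 0.0076 [np.float64(0.026), np.float64(0.027), np.float64(0.043), np.float64(0.096)]
   1 0.0056 0.0076 [np.float64(0.018), np.float64(0.025), np.float64(0.025), np.float64(0.069)]
   2 0.0056 0.0076 [np.float64(0.01), np.float64(0.022), np.float64(0.024), np.float64(0.054)]
   3 0.0056 0.0076 [np.float64(0.008), np.float64(0.012), np.float64(0.023), np.float64(0.027)]
   4 0.0056 0.0076 [np.float64(0.007), np.float64(0.007), np.float64(0.021), np.float64(0.022)]
((0, 1, 2, 3, 4), (0, 4), 2) 0.0056 [39.084, 177.655, 92.73, 0.0, 0.014, 0.009] [0.006, 0.031, 0.008, 0.006, 0.011, [-0.328, -0.031, 0.009], [-0.053, 0.072, 0.315]]
   0 0.0056 0.0076 [np.float64(0.024), np.float64(0.025), np.float64(0.042), np.float64(0.095)]
   1 0.0056 0.0076 [np.float64(0.017), np.float64(0.024), np.float64(0.024), np.float64(0.068)]
   2 0.0056 0.0076 [np.float64(
[... 881 characters left out ...]
loat64(0.017)]
((0, 1, 2, 3, 4), (0, 4), 1) 0.0056 [39.159, 177.809, 92.551, 0.0, 0.014, 0.009] [0.006, 0.031, 0.008, 0.005, 0.01, [-0.328, -0.032, 0.009], [-0.054, 0.071, 0.315]]
   0 0.0056 0.0076 [np.float64(0.025), np.float64(0.026), np.float64(0.043), np.float64(0.095)]
   1 0.0056 0.0076 [np.float64(0.018), np.float64(0.024), np.float64(0.025), np.float64(0.069)]
   2 0.0056 0.0076 [np.float64(0.009), np.float64(0.022), np.float64(0.024), np.float64(0.054)]
   3 0.0056 0.0076 [np.float64(0.008), np.float64(0.012), np.float64(0.023), np.float64(0.028)]
   4 0.0056 0.0076 [np.float64(0.008), np.float64(0.008), np.float64(0.022), np.float64(0.023)]
real	1m9.959s
user	4m3.055s
sys	0m0.306s
```

```bash
cat > go.py <<'E'
import sys,io,contextlib
with contextlib.redirect_stdout(io.StringIO()):
    from opt import *
from plant import robot
psi=p[2]; Rz=Ro.from_rotvec([0,0,psi]).as_matrix()
X=[39.,180.,270.,0.,0.,.008]
Rl=Rm(39,180,270); RW=Rz@Rl
def tipw(b,back=0.,retr=0.,lat=0.):
    R,P,h,tb,lo,hi=placed(X,b); tl=P-tool(0)[0]@Rl.T; tl=tl[0]+[-back,lat,0]-retr*Rl[:,2]
    return Rz@tl+[p[0],p[1],0]
def delta(tip,R,s=None):
    s=s or robot.read_state(); R0=Ro.from_rotvec(s["orientation"]); x=np.array(tip)-.011*R[:,2]
    return np.r_[R0.inv().apply(x-s["tool_pos"]), (R0.inv()*Ro.from_matrix(R)).as_rotvec()].round(4).tolist(), x.round(4).tolist()
def down(yaw): return Ro.from_rotvec([0,0,yaw]).as_matrix()@np.diag([1.,-1,-1])
E
python3 - <<'E'
from go import *
print(placed(X,path[0])[2:], clear(placed(X,path[0])[1]))
for bk in (.03,):
    R,P,*_=placed(X,path[0]); print([round(clear(P-rr*R[:,2]-[bk,0,0],path[0]),3) for rr in (0,.03,.06,.1,.14,.18,.24)])
print("RW",RW.round(3)); print("xyaw",np.arctan2(RW[1,0],RW[0,0]))
pre=tipw(path[0],.03,.2); print("pre tip",pre)
s=robot.read_state()
print("A",delta([.40,-.10,.42],down(1.6),s))
print("B",delta([.62,.30,.42],down(2.97),s))
print("touch tip",tipw(path[0]),"end",tipw(path[4]))
E
```

```text
(np.float64(0.030026213686744317), np.float64(0.0075518446925980365), np.float64(-0.0074999999999999945), np.float64(0.007500000000000005)) 0.005
[np.float64(0.005), np.float64(0.028), np.float64(0.034), np.float64(0.037), np.float64(0.065), np.float64(0.094), np.float64(0.123)]
RW [[ 0.986 -0.13  -0.105]
 [-0.167 -0.766 -0.62 ]
 [-0.     0.629 -0.777]]
xyaw -0.16770367320510324
pre tip [0.64165685 0.36475484 0.1744423 ]
A ([0.3556, -0.3913, -0.2013, 0.0, 0.0, -1.3142], [0.4, -0.1, 0.431])
B ([0.6794, -0.713, -0.2014, 0.0, 0.0001, -2.6842], [0.62, 0.3, 0.431])
touch tip [0.61564023 0.21107743 0.01901311] end [0.58549788 0.05998908 0.01901311]
```

```bash
sed -i 's/270/90/g' go.py; grep -n "90" go.py
```

```text
6:X=[39.,180.,90.,0.,0.,.008]
7:Rl=Rm(39,180,90); RW=Rz@Rl
```

Request:
move_arm --deltas '[0, 0, -0.06, 0, 0, 0, 0, 0, 0, -0.12, 0, 0, 0, 0, 0.02, -0.02, -0.18, 0, 0, -0.1, 0, 0.06, -0.066, -0.2, 0, 0, -0.25, 0, 0.1, -0.11, -0.2, 0, 0, -0.4, 0, 0.14, -0.154, -0.2, 0, 0, -0.55, 0, 0.18, -0.2, -0.2, 0, 0, -0.7, 0, 0.22, -0.243, -0.2, 0, 0, -0.85, 0, 0.26, -0.287, -0.2, 0, 0, -1.0, 0, 0.3, -0.331, -0.2, 0, 0, -1.15, 0, 0.34, -0.375, -0.2, 0, 0, -1.3, 0, 0.355, -0.39, -0.2, 0, 0, -1.31, 0]'

```text
t: 2.3
tool_pos: [0.4006, -0.0986, 0.43]
orientation: [2.186, 2.255, 0.001]
force: [0.9, -0.9, 0.7]
opening: 0.0004
gripper_force: 0.0
```

```bash
python3 - <<'E'
from go import *
s=robot.read_state(); print(s["t"],s["q"],s["tool_pos"],s["force"],s["opening"])
print("B",delta([.62,.30,.42],down(2.97),s))
print("xyaw",np.arctan2(RW[1,0],RW[0,0]),tipw(path[0],.03,.2))
E
```

```text
2.3 [-3.66200833e-01 -3.64538517e-01  1.58239336e+00  6.06449245e-04
  1.92288860e+00 -3.97109409e-01] [ 0.40057035 -0.09855893  0.42997401] [ 0.92957338 -0.85192839  0.69814649] 0.00042817428309013583
B ([0.3915, 0.2317, -0.0007, 0.001, 0.0005, -1.3681], [0.62, 0.3, 0.431])
xyaw 2.97388898038469 [0.64165685 0.36475484 0.1744423 ]
```

Request:
move_arm --deltas '[0.04, 0.024, 0, 0, 0, -0.15, 0, 0.08, 0.047, 0, 0, 0, -0.3, 0, 0.12, 0.07, 0, 0, 0, -0.45, 0, 0.16, 0.095, 0, 0, 0, -0.6, 0, 0.2, 0.118, 0, 0, 0, -0.75, 0, 0.24, 0.142, 0, 0, 0, -0.9, 0, 0.28, 0.166, 0, 0, 0, -1.05, 0, 0.32, 0.19, 0, 0, 0, -1.2, 0, 0.36, 0.213, 0, 0, 0, -1.35, 0, 0.39, 0.23, 0, 0, 0, -1.37, 0, 0.39, 0.23, 0, 0, 0, -1.37, 0]'

```text
t: 3.68
tool_pos: [0.6203, 0.2963, 0.4271]
orientation: [-0.272, -3.127, 0.002]
force: [0.6, -0.2, -0.7]
opening: 0.0001
gripper_force: 0.0
```

```bash
python3 - <<'E'
from go import *
s=robot.read_state(); print(s["t"],s["q"],s["tool_pos"],s["force"])
t=tipw(path[0],.03,.2); print(delta(t+[0,0,.12],RW,s)); print(delta(t,RW,s))
E
```

```text
3.675 [ 3.70896853e-01  4.09432683e-01  8.02258190e-01  3.03790770e-04
  1.93314548e+00 -1.02640095e+00] [0.62028694 0.29627383 0.42705219] [ 0.602396   -0.18923342 -0.70704844]
([-0.0096, 0.0782, 0.1239, 0.6792, -0.0047, -0.0045], [0.6428, 0.3716, 0.303])
([-0.0099, 0.0784, 0.2439, 0.6792, -0.0047, -0.0045], [0.6428, 0.3716, 0.183])
```

Request:
move_arm --deltas '[-0.002, 0.02, 0, 0.17, 0, 0, 0, -0.004, 0.04, 0.02, 0.34, 0, 0, 0, -0.006, 0.06, 0.06, 0.51, 0, 0, 0, -0.01, 0.078, 0.1, 0.68, -0.005, -0.005, 0, -0.01, 0.078, 0.124, 0.68, -0.005, -0.005, 0, -0.01, 0.078, 0.124, 0.68, -0.005, -0.005, 0]'

```text
t: 4.42
tool_pos: [0.6317, 0.3579, 0.2993]
orientation: [-0.244, -2.914, 1.02]
force: [0.6, 0.5, 1.6]
opening: 0.0005
gripper_force: 0.0
```

```bash
python3 - <<'E'
from go import *
s=robot.read_state(); print(s["t"],s["q"],s["tool_pos"],s["force"])
print(delta(tipw(path[0],.03,.2),RW,s)); print(delta(tipw(path[0],.03,0),RW,s))
a,_=robot.read_camera("side"); b,_=robot.read_camera("top")
cv=__import__("cv2"); cv.imwrite("pics/s2.png",np.vstack([a,b])[...,::-1][:, :, :]); im=np.hstack([a[:300,60:460],b[60:360,60:460]]); cv.imwrite("pics/s3.png",im[...,::-1])
E
```

```text
4.425 [ 0.66164633  1.19522475  0.02458909 -0.63701212  2.33793769 -1.09579109] [0.63166636 0.35791978 0.29931922] [0.58819618 0.53356709 1.58407015]
([-0.0077, 0.0845, 0.0815, 0.0079, 0.01, -0.0029], [0.6428, 0.3716, 0.183])
([-0.0057, 0.0829, 0.2815, 0.0079, 0.01, -0.0029], [0.6218, 0.2475, 0.0276])
```

View pics/s3.png

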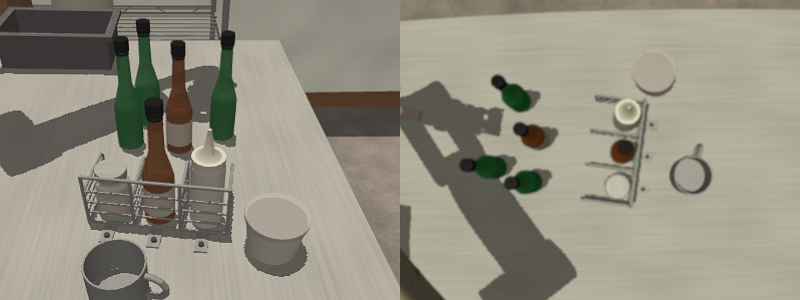

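```bash
cat > kin.py <<'E'
import numpy as np
from scipy.optimize import least_squares
from scipy.spatial.transform import Rotation as Ro
Q=np.array([[-1.37,.13,1.488,0,1.523,-.085],[-.3662,-.36454,1.58239,.0006,1.92289,-.3971],[.370897,.40943,.802258,.0003,1.933145,-1.0264],[.661646,1.195225,.024589,-.637012,2.337938,-1.095791]])
T=np.array([[.16906,-.5751,.22857],[.40057,-.09856,.42997],[.62029,.29627,.42705],[.63167,.35792,.29932]])
O=[Ro.from_rotvec(v) for v in ([-3.10772,-.44708,0],[2.186,2.255,.001],[-.272,-3.127,.002],[-.244,-2.914,1.02])]
rz=lambda a:Ro.from_rotvec([0,0,a]); ry=lambda a:Ro.from_rotvec([0,a,0])
def fk(q,P):
    r0,l1,l2,e,H,L=P
    A=rz(q[0])*ry(q[1]); B=A*ry(q[2]); W=rz(q[0]).apply([r0,0,H])+A.apply([0,0,l1])+B.apply([e,0,l2])
    C=B*rz(SG4*q[3])*ry(q[4])*rz(q[5]+C6)
    return W+C.apply([0,0,L]),C
for SG4 in (1,-1):
  f=least_squares(lambda P:np.ravel([fk(q,P)[0]-t for q,t in zip(Q,T)]),[0,.45,.4,0,.3,.2],args=()) if not globals().update(C6=0) else 0
  err=[]
  for C6 in (np.pi/2,-np.pi/2,0,np.pi):
    err.append((max((fk(q,f.x)[1].inv()*o).magnitude() for q,o in zip(Q,O)),C6))
  best=min(err)
  if SG4==1 or best[0]<keep[1]: keep=(SG4,best[0],best[1],f.x,f.cost)
SG4,_,C6,P,_=keep
lo=np.array([-2.96,-.89,.02,-1.34,0,-2.66]);hi=np.array([2.96,2.26,2.5,4.48,2.73,2.66])
def ik(tcp,R,q0=Q[3]):
    best=None
    for s in (q0,Q[2],np.array([.3,.6,.8,-.6,2.,-1.]),np.array([.3,.6,.8,2.5,1.,1.]),np.array([.3,.6,.8,-.6,2.,2.])):
        def r(q):
            t,C=fk(q,P); return np.r_[10*(t-tcp),(C.inv()*Ro.from_matrix(R)).as_rotvec()]
        f=least_squares(r,np.clip(s,lo+.01,hi-.01),bounds=(lo,hi))
        if best is None or f.cost<best.cost-1e-9: best=f
    return best.x,np.sqrt(2*best.cost)
E
python3 - <<'E'
import kin; print(kin.keep)
from go import *
for nm,b,bk,rt in (("pre2",path[0],.03,.2),("pre1",path[0],.03,.1),("pre0",path[0],.03,0),("touch",path[0],0,0),("end",path[4],0,0),("endretr",path[4],.01,.15)):
    t=tipw(b,bk,rt)-.011*RW[:,2]
    q,e=kin.ik(t,RW); print(nm,q.round(2),round(e,4))
E
```

```text
(1, 0.00247077694054527, 1.5707963267948966, array([-2.43366987e-04,  3.36511627e-01,  5.56128489e-01,  4.39908232e-02,
        2.36388459e-01,  2.71221979e-01]), np.float64(0.004188490956655313))
pre2 [ 0.68  1.13  0.34 -0.52  2.15 -0.91] 0.0
pre1 [ 0.63  0.94  0.77 -0.49  1.92 -0.83] 0.0
pre0 [ 0.57  0.87  1.02 -0.49  1.73 -0.79] 0.0
touch [ 0.54  0.81  1.11 -0.5   1.69 -0.8 ] 0.0
end [ 0.37  0.56  1.47 -0.57  1.52 -0.89] 0.0
endretr [ 0.49  0.58  1.21 -0.53  1.78 -0.91] 0.0
```

```bash
python3 - <<'E'
s=open('kin.py').read()
s=s.replace("r0,l1,l2,e,H,L=P","r0,l1,l2,e,H,L,d=P").replace("A.apply([0,0,l1])","A.apply([d,0,l1])").replace("[0,.45,.4,0,.3,.2]","[0,.45,.4,0,.3,.2,0]")
open('kin.py','w').write(s)
E
python3 - <<'E'
import kin; print(kin.keep)
for q,t in zip(kin.Q,kin.T): print((kin.fk(q,kin.P)[0]-t).round(4))
from go import *
for nm,b,bk,rt in (("pre2",path[0],.03,.2),("pre1",path[0],.03,.1),("pre0",path[0],.03,0),("touch",path[0],0,0),("end",path[4],0,0),("endretr",path[4],.01,.15)):
    t=tipw(b,bk,rt)-.011*RW[:,2]
    q,e=kin.ik(t,RW); print(nm,q.round(2),round(e,4))
    r0,l1,l2,e_,H,L,d=kin.P
    A=kin.rz(q[0])*kin.ry(q[1]);B=A*kin.ry(q[2]);E=kin.rz(q[0]).apply([r0,0,H])+A.apply([d,0,l1]); W=E+B.apply([e_,0,l2])
    E2=E+B.apply([e_,0,0])
    for g in ((.541,.28),(.504,.19),(.707,.217),(.609,.171)):
        u=np.linspace(0,1,101)[:,None]; L_=E2+(W-E2)*u; dd=np.hypot(*(L_[:,:2]-g).T); i=dd.argmin(); print("   ",g,"axis lateral",round(dd[i],3),"z",round(L_[i,2],3))
    print("   elbow",E.round(3),"wrist",W.round(3))
E
```

```text
(1, 0.00247077694054527, 1.5707963267948966, array([-0.00476189,  0.33632375,  0.55742872,  0.04619112,  0.23872815,
        0.27067282,  0.00339183]), np.float64(0.004182500399520265))
[-0.05   -0.0099  0.0001]
[-0.0104 -0.0509  0.0029]
[ 0.0036 -0.0536  0.0008]
[ 0.0124 -0.0032 -0.0038]
pre2 [ 0.68  1.14  0.32 -0.53  2.16 -0.92] 0.0
    (0.541, 0.28) axis lateral 0.121 z 0.363
    (0.504, 0.19) axis lateral 0.168 z 0.354
    (0.707, 0.217) axis lateral 0.274 z 0.374
    (0.609, 0.171) axis lateral 0.248 z 0.362
   elbow [0.235 0.189 0.376] wrist [0.671 0.54  0.393]
pre1 [ 0.63  0.94  0.76 -0.49  1.92 -0.83] 0.0
    (0.541, 0.28) axis lateral 0.09 z 0.343
    (0.504, 0.19) axis lateral 0.141 z 0.354
    (0.707, 0.217) axis lateral 0.238 z 0.331
    (0.609, 0.171) axis lateral 0.218 z 0.345
   elbow [0.218 0.157 0.435] wrist [0.661 0.477 0.316]
pre0 [ 0.57  0.87  1.01 -0.49  1.74 -0.8 ] 0.0
    (0.541, 0.28) axis lateral 0.055 z 0.291
    (0.504, 0.19) axis lateral 0.111 z 0.316
    (0.707, 0.217) axis lateral 0.198 z 0.257
    (0.609, 0.171) axis lateral 0.184 z 0.291
   elbow [0.21
[... 194 characters left out ...]
17) axis lateral 0.177 z 0.249
    (0.609, 0.171) axis lateral 0.166 z 0.288
   elbow [0.207 0.124 0.468] wrist [0.645 0.386 0.238]
end [ 0.36  0.56  1.46 -0.57  1.52 -0.89] 0.0
    (0.541, 0.28) axis lateral 0.069 z 0.265
    (0.504, 0.19) axis lateral 0.002 z 0.296
    (0.707, 0.217) axis lateral 0.094 z 0.238
    (0.609, 0.171) axis lateral 0.057 z 0.252
   elbow [0.165 0.063 0.522] wrist [0.615 0.235 0.238]
endretr [ 0.49  0.58  1.21 -0.53  1.78 -0.91] 0.0
    (0.541, 0.28) axis lateral 0.008 z 0.378
    (0.504, 0.19) axis lateral 0.07 z 0.395
    (0.707, 0.217) axis lateral 0.142 z 0.354
    (0.609, 0.171) axis lateral 0.136 z 0.376
   elbow [0.161 0.086 0.518] wrist [0.633 0.338 0.354]
```

```bash
python3 - <<'E'
s=open('kin.py').read()
s=s.replace("H,L,d=P","H,L,d,w=P").replace("apply([r0,0,H])","apply([r0,w,H])").replace(".2,0]",".2,0,.05]")
open('kin.py','w').write(s)
E
cat > arm.py <<'E'
import kin
from go import *
def report(t,R,nm=""):
    q,e=kin.ik(t,R); r0,l1,l2,e_,H,L,d,w=kin.P
    A=kin.rz(q[0])*kin.ry(q[1]);B=A*kin.ry(q[2]);E=kin.rz(q[0]).apply([r0,w,H])+A.apply([d,0,l1]); E2=E+B.apply([e_,0,0]); W=E2+B.apply([0,0,l2])
    out=[]
    for g in ((.541,.28),(.504,.19),(.707,.217),(.609,.171)):
        u=np.linspace(0,1,101)[:,None]; L_=E2+(W-E2)*u; dd=np.hypot(*(L_[:,:2]-g).T); i=dd.argmin(); out.append((round(dd[i],3),round(L_[i,2],3)))
    print(nm,q.round(2),round(e,4),"g2 g3 g1 b (lat,z):",[tuple(map(float,o)) for o in out],"wrist",W.round(3))
E
python3 - <<'E'
import kin; print(kin.keep)
for q,t in zip(kin.Q,kin.T): print((kin.fk(q,kin.P)[0]-t).round(4))
from arm import *
for nm,b,bk,rt in (("pre2",path[0],.03,.2),("pre1",path[0],.03,.1),("pre0",path[0],.03,0),("touch",path[0],0,0),("mid",path[2],0,0),("end",path[4],0,0),("endretr",path[4],.01,.15)):
    report(tipw(b,bk,rt)-.011*RW[:,2],RW,nm)
E
```

```text
(1, 0.00247077694054527, 1.5707963267948966, array([-3.78705959e-03,  3.69045537e-01,  5.56627768e-01,  6.37940051e-02,
        3.18942588e-01,  3.66316248e-01, -4.71657389e-06,  5.11237359e-02]), np.float64(1.9845857810577432e-08))
[0.0002 0.     0.    ]
[-0.     -0.0001 -0.    ]
[ 0.     -0.0001  0.    ]
[ 0. -0. -0.]
pre2 [ 0.66  1.25  0.15 -0.55  2.2  -0.97] 0.0 g2 g3 g1 b (lat,z): [(0.164, 0.415), (0.212, 0.4), (0.316, 0.431), (0.292, 0.413)] wrist [0.681 0.599 0.468]
pre1 [ 0.62  1.02  0.66 -0.5   1.94 -0.86] 0.0 g2 g3 g1 b (lat,z): [(0.135, 0.417), (0.187, 0.426), (0.282, 0.406), (0.263, 0.417)] wrist [0.671 0.537 0.39 ]
pre0 [ 0.56  0.95  0.91 -0.5   1.75 -0.81] 0.0 g2 g3 g1 b (lat,z): [(0.102, 0.373), (0.158, 0.397), (0.243, 0.341), (0.23, 0.373)] wrist [0.66  0.475 0.312]
touch [ 0.53  0.89  1.   -0.51  1.71 -0.82] 0.0 g2 g3 g1 b (lat,z): [(0.084, 0.375), (0.143, 0.399), (0.223, 0.337), (0.213, 0.373)] wrist [0.655 0.445 0.312]
mid [ 0.45  0.75  1.22 -0.54  1.6  -0.85] 0.0 g2 g3 g1 b (lat,z): [(0.036, 0.367), (0.101, 0.397), (0.165, 0.314), (0.164, 0.36)] wrist [0.64  0.368 0.312]
end [ 0.37  0.64  1.38 -0.57  1.52 -0.89] 0.0 g2 g3 g1 b (lat,z): [(0.017, 0.354), (0.054, 0.386), (0.112, 0.312), (0.109, 0.342)] wrist [0.625 0.294 0.312]
endretr [ 0.49  0.66  1.12 -0.54  1.78 -0.92] 0.0 g2 g3 g1 b (lat,z): [(0.056, 0.461), (0.118, 0.476), (0.189, 0.435), (0.184, 0.458)] wrist [0.643 0.397 0.429]
```

Request:
move_arm --deltas '[-0.003, 0.03, 0.03, 0.004, 0.005, -0.002, 0, -0.006, 0.06, 0.06, 0.008, 0.01, -0.003, 0, -0.008, 0.084, 0.082, 0.008, 0.01, -0.003, 0, -0.008, 0.084, 0.082, 0.008, 0.01, -0.003, 0]'

```text
t: 5.03
tool_pos: [0.6435, 0.3706, 0.1854]
orientation: [-0.246, -2.902, 1.026]
force: [-0.6, -0.4, -0.5]
opening: 0.0006
gripper_force: 0.0
```

```bash
python3 - <<'E'
from go import *
s=robot.read_state(); print(s["t"],s["q"],s["tool_pos"],s["force"])
print(delta(tipw(path[0],.03,.2),RW,s)); print(delta(tipw(path[0],.03,0.03),RW,s)); print(delta(tipw(path[0],.03,0),RW,s))
E
```

```text
5.025 [ 0.66354727  1.23961537  0.16200006 -0.55213958  2.1986418  -0.96303375] [0.64350837 0.37063616 0.18543321] [-0.59080932 -0.39464455 -0.53315311]
([0.0009, 0.0022, 0.0014, 0.0015, 0.0016, -0.0019], [0.6428, 0.3716, 0.183])
([0.0011, 0.0019, 0.1714, 0.0015, 0.0016, -0.0019], [0.625, 0.2661, 0.0509])
([0.0012, 0.0019, 0.2014, 0.0015, 0.0016, -0.0019], [0.6218, 0.2475, 0.0276])
```

Request:
move_arm --deltas '[0.001, 0.002, 0.04, 0, 0, 0, 0, 0.001, 0.002, 0.08, 0, 0, 0, 0, 0.001, 0.002, 0.12, 0, 0, 0, 0, 0.001, 0.002, 0.15, 0, 0, 0, 0, 0.001, 0.002, 0.17, 0, 0, 0, 0, 0.001, 0.002, 0.185, 0, 0, 0, 0, 0.001, 0.002, 0.195, 0, 0, 0, 0, 0.001, 0.002, 0.2, 0, 0, 0, 0, 0.001, 0.002, 0.2, 0, 0, 0, 0]'

```text
t: 6.15
tool_pos: [0.6214, 0.2489, 0.0278]
orientation: [-0.243, -2.901, 1.028]
force: [0.1, -0.1, 0.5]
opening: 0.0005
gripper_force: 0.0
```

```bash
cat > look.py <<'E'
from arm import *
from fit import near
from h import cloud
def cap(W,g,r=.05):
    P=near(W,g,r,.222,.25); return (P[:,:2].min(0)+P[:,:2].max(0))/2 if len(P)>20 else None
def look(bg,tw=(.569,-.036)):
    s=robot.read_state(); print("t",s["t"],"F",np.round(s["force"],2),"tcp",np.round(s["tool_pos"],4))
    for c_ in ("top","side"):
        im,d=robot.read_camera(c_); W=cloud(c_,d)
        for n,g in dict(bottle=bg,twin=tw,g1=(.707,.217),g2=(.541,.28),g3=(.504,.19)).items():
            x=cap(W,g); print(c_,n,None if x is None else (x.round(4).tolist(),"local",loc(x).round(4).tolist()))
    R0=Ro.from_rotvec(s["orientation"]); tip=np.array(s["tool_pos"])+R0.apply([0,0,.011]); print("tip local",loc(tip[:2]).round(4),"z",tip[2].round(4))
    print("unit a,b in tool:",R0.inv().apply(Rz@[1,0,0]).round(3),R0.inv().apply(Rz@[0,1,0]).round(3),"up",R0.inv().apply([0,0,1]).round(3)); return s,im
E
python3 - <<'E'
from look import *
s,im=look((.609,.171)); print(delta(tipw(path[0]),RW,s))
E
```

```text
t 6.15 F [ 0.15 -0.05  0.47] tcp [0.6214 0.2489 0.0278]
top bottle ([0.6085, 0.1716], 'local', [-0.1898, 0.0031])
top twin ([0.5683, -0.0342], 'local', [0.0198, -0.0023])
top g1 ([0.7074, 0.2171], 'local', [-0.2512, 0.093])
top g2 ([0.5408, 0.2804], 'local', [-0.2859, -0.0819])
top g3 ([0.5038, 0.1911], 'local', [-0.1916, -0.1034])
side bottle ([0.6093, 0.1687], 'local', [-0.1872, 0.0044])
side twin ([0.5696, -0.036], 'local', [0.0213, -0.0007])
side g1 ([0.7077, 0.2171], 'local', [-0.2513, 0.0933])
side g2 ([0.5421, 0.2797], 'local', [-0.2854, -0.0804])
side g3 ([0.5049, 0.1886], 'local', [-0.1893, -0.1019])
tip local [-0.2613  0.0029] z 0.0192
unit a,b in tool: [ 0.001 -0.777  0.63 ] [-1.     0.     0.002] up [-0.002 -0.63  -0.777]
([-0.0006, -0.0242, 0.0199, -0.0003, 0.0018, -0.0004], [0.6168, 0.2179, 0.0276])
```

Request:
move_arm --deltas '[0, -0.0117, 0.0095, 0, 0, 0, 0, 0, -0.0194, 0.0158, 0, 0, 0, 0, 0, -0.0233, 0.0189, 0, 0, 0, 0, 0, -0.0264, 0.0214, 0, 0, 0, 0, 0, -0.0295, 0.0239, 0, 0, 0, 0, 0, -0.0326, 0.0265, 0, 0, 0, 0, 0, -0.0365, 0.0296, 0, 0, 0, 0, 0, -0.0404, 0.0328, 0, 0, 0, 0, 0, -0.0443, 0.0359, 0, 0, 0, 0, 0, -0.0482, 0.0391, 0, 0, 0, 0]'

```text
t: 7.5
tool_pos: [0.611, 0.1872, 0.0277]
orientation: [-0.244, -2.901, 1.028]
force: [0.0, 3.0, 0.8]
opening: 0.0005
gripper_force: 1.5
```

```bash
python3 - <<'E'
from look import *
s,im=look((.604,.14))
E
```

```text
t 7.5 F [0.05 3.02 0.8 ] tcp [0.611  0.1872 0.0277]
top bottle ([0.604, 0.1451], 'local', [-0.163, 0.003])
top twin ([0.5682, -0.0342], 'local', [0.0198, -0.0023])
top g1 ([0.7072, 0.2172], 'local', [-0.2513, 0.0928])
top g2 ([0.5409, 0.2803], 'local', [-0.2858, -0.0817])
top g3 ([0.5038, 0.1913], 'local', [-0.1918, -0.1035])
side bottle ([0.6053, 0.1446], 'local', [-0.1627, 0.0044])
side twin ([0.5695, -0.0356], 'local', [0.0209, -0.0008])
side g1 ([0.707, 0.2167], 'local', [-0.2507, 0.0926])
side g2 ([0.5421, 0.2799], 'local', [-0.2856, -0.0805])
side g3 ([0.5049, 0.1893], 'local', [-0.19, -0.102])
tip local [-0.1988  0.0029] z 0.0191
unit a,b in tool: [ 0.001 -0.777  0.63 ] [-1.     0.     0.002] up [-0.002 -0.63  -0.777]
```

Request:
move_arm --deltas '[0, -0.0047, 0.0038, 0, 0, 0, 0, 0, -0.0093, 0.0076, 0, 0, 0, 0, 0, -0.014, 0.0113, 0, 0, 0, 0, 0, -0.0186, 0.0151, 0, 0, 0, 0, 0, -0.0233, 0.0189, 0, 0, 0, 0, 0, -0.028, 0.0227, 0, 0, 0, 0, 0, -0.0326, 0.0265, 0, 0, 0, 0, 0, -0.0373, 0.0302, 0, 0, 0, 0, 0, -0.042, 0.034, 0, 0, 0, 0, 0, -0.0466, 0.0378, 0, 0, 0, 0, 0, -0.0513, 0.0416, 0, 0, 0, 0, 0, -0.056, 0.0454, 0, 0, 0, 0]'

```text
t: 9.1
tool_pos: [0.5989, 0.1161, 0.0275]
orientation: [-0.243, -2.901, 1.028]
force: [-0.1, 2.9, 0.7]
opening: 0.0004
gripper_force: 1.3
```

```bash
python3 - <<'E'
from look import *
s,im=look((.592,.073)); cv=__import__("cv2"); cv.imwrite("pics/s4.png",cv.resize(im[60:260,120:340],None,fx=2.5,fy=2.5)[...,::-1])
E
```

```text
t 9.1 F [-0.09  2.88  0.74] tcp [0.5989 0.1161 0.0275]
top bottle ([0.592, 0.0751], 'local', [-0.092, 0.0029])
top twin ([0.5676, -0.0343], 'local', [0.0199, -0.0029])
top g1 ([0.7075, 0.217], 'local', [-0.2511, 0.0931])
top g2 None
top g3 ([0.5038, 0.191], 'local', [-0.1915, -0.1034])
side bottle ([0.5939, 0.0726], 'local', [-0.0898, 0.0051])
side twin ([0.5696, -0.0359], 'local', [0.0212, -0.0006])
side g1 ([0.7072, 0.218], 'local', [-0.2521, 0.0926])
side g2 ([0.5595, 0.2764], 'local', [-0.285, -0.0628])
side g3 ([0.5049, 0.1899], 'local', [-0.1906, -0.1021])
tip local [-0.1266  0.0029] z 0.019
unit a,b in tool: [ 0.001 -0.777  0.63 ] [-1.     0.     0.002] up [-0.001 -0.63  -0.777]
```

View pics/s4.png

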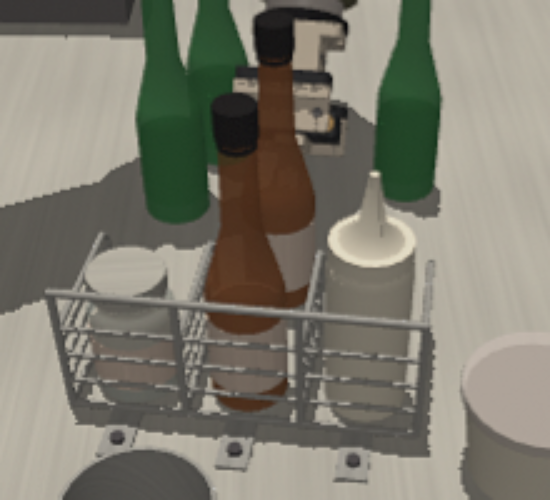

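The bottle is upright and sliding straight into the middle lane, and the other objects haven't moved. About 55 mm of gap remains, so I'll slow down.

Request:
move_arm --deltas '[0, -0.0047, 0.0038, 0, 0, 0, 0, 0, -0.0093, 0.0076, 0, 0, 0, 0, 0, -0.014, 0.0113, 0, 0, 0, 0, 0, -0.0186, 0.0151, 0, 0, 0, 0, 0, -0.0233, 0.0189, 0, 0, 0, 0, 0, -0.028, 0.0227, 0, 0, 0, 0, 0, -0.0319, 0.0258, 0, 0, 0, 0, 0, -0.0357, 0.029, 0, 0, 0, 0, 0, -0.0388, 0.0315, 0, 0, 0, 0, 0, -0.0404, 0.0328, 0, 0, 0, 0, 0, -0.0412, 0.0334, 0, 0, 0, 0, 0, -0.0412, 0.0334, 0, 0, 0, 0]'

```text
t: 10.7
tool_pos: [0.5902, 0.0641, 0.0275]
orientation: [-0.243, -2.901, 1.028]
force: [0.7, 1.4, -0.1]
opening: 0.0004
gripper_force: 0.6
```

```bash
python3 - <<'E'
from look import *
s,im=look((.584,.021),(.5685,-.036))
E
```

```text
t 10.7 F [ 0.7   1.39 -0.07] tcp [0.5902 0.0641 0.0275]
top bottle ([0.5783, 0.0043], 'local', [-0.0198, 0.0012])
top twin ([0.5688, -0.0179], 'local', [0.0036, -0.0044])
top g1 ([0.7071, 0.2168], 'local', [-0.2509, 0.0927])
top g2 None
top g3 ([0.5038, 0.1877], 'local', [-0.1882, -0.1028])
side bottle ([0.5825, 0.0033], 'local', [-0.0196, 0.0055])
side twin ([0.5731, -0.0186], 'local', [0.0036, -0.0001])
side g1 ([0.6897, 0.2171], 'local', [-0.2483, 0.0755])
side g2 ([0.5544, 0.2819], 'local', [-0.2896, -0.0687])
side g3 ([0.5049, 0.1895], 'local', [-0.1902, -0.1021])
tip local [-0.0739  0.0029] z 0.019
unit a,b in tool: [ 0.001 -0.777  0.63 ] [-1.     0.     0.002] up [-0.001 -0.63  -0.777]
```

```bash
sed -i 's/r=.05)/r=.024)/' look.py; python3 - <<'E'
from look import *
s,im=look((.583,.022),(.5685,-.035))
E
```

```text
t 10.8 F [0.93 0.44 0.  ] tcp [0.5901 0.0641 0.0275]
top bottle ([0.5829, 0.0236], 'local', [-0.0397, 0.0025])
top twin ([0.5683, -0.0342], 'local', [0.0198, -0.0023])
top g1 ([0.7075, 0.2168], 'local', [-0.2509, 0.0931])
top g2 None
top g3 ([0.504, 0.1879], 'local', [-0.1885, -0.1027])
side bottle ([0.5849, 0.0214], 'local', [-0.0378, 0.0048])
side twin ([0.5695, -0.036], 'local', [0.0213, -0.0007])
side g1 ([0.7071, 0.2167], 'local', [-0.2508, 0.0927])
side g2 ([0.5421, 0.2796], 'local', [-0.2853, -0.0805])
side g3 ([0.505, 0.189], 'local', [-0.1898, -0.1019])
tip local [-0.0739  0.0029] z 0.0189
unit a,b in tool: [ 0.001 -0.777  0.63 ] [-1.     0.     0.002] up [-0.001 -0.63  -0.777]
```

Request:
move_arm --deltas '[0, -0.0008, 0.0006, 0, 0, 0, 0, 0, -0.0012, 0.0009, 0, 0, 0, 0]'

```text
t: 11.15
tool_pos: [0.59, 0.0628, 0.0276]
orientation: [-0.243, -2.901, 1.028]
force: [0.3, 2.3, -0.5]
opening: 0.0005
gripper_force: 1.0
```

Request:
move_arm --deltas '[0, -0.0004, 0.0003, 0, 0, 0, 0, 0, -0.0008, 0.0006, 0, 0, 0, 0, 0, -0.0012, 0.0009, 0, 0, 0, 0]'

```text
t: 11.52
tool_pos: [0.5897, 0.0612, 0.0276]
orientation: [-0.243, -2.901, 1.028]
force: [0.5, 2.0, -0.9]
opening: 0.0004
gripper_force: 1.0
```

```bash
python3 - <<'E'
from look import *
s,im=look((.583,.020),(.5685,-.035))
E
```

```text
t 11.525 F [ 0.48  1.97 -0.9 ] tcp [0.5897 0.0612 0.0276]
top bottle ([0.5827, 0.0207], 'local', [-0.0368, 0.0028])
top twin ([0.5683, -0.0342], 'local', [0.0198, -0.0023])
top g1 ([0.7076, 0.217], 'local', [-0.2512, 0.0932])
top g2 None
top g3 ([0.504, 0.1869], 'local', [-0.1875, -0.1026])
side bottle ([0.5848, 0.018], 'local', [-0.0344, 0.0054])
side twin ([0.5695, -0.036], 'local', [0.0213, -0.0007])
side g1 ([0.7072, 0.2165], 'local', [-0.2507, 0.0929])
side g2 ([0.542, 0.2794], 'local', [-0.2851, -0.0805])
side g3 ([0.5048, 0.1893], 'local', [-0.19, -0.1021])
tip local [-0.0709  0.003 ] z 0.0191
unit a,b in tool: [ 0.001 -0.777  0.63 ] [-1.     0.     0.002] up [-0.001 -0.63  -0.777]
```

Request:
move_arm --deltas '[0, -0.0004, 0.0003, 0, 0, 0, 0, 0, -0.0008, 0.0006, 0, 0, 0, 0]'

```text
t: 11.88
tool_pos: [0.5895, 0.0602, 0.0277]
orientation: [-0.243, -2.901, 1.028]
force: [-0.3, 1.7, -1.6]
opening: 0.0009
gripper_force: 1.0
```

```bash
python3 - <<'E'
from look import *
s,im=look((.583,.020),(.5685,-.035)); cv=__import__("cv2"); cv.imwrite("pics/s5.png",cv.resize(im[60:260,120:340],None,fx=2.5,fy=2.5)[...,::-1])
E
```

```text
t 11.875 F [-0.32  1.73 -1.59] tcp [0.5895 0.0602 0.0277]
top bottle ([0.5825, 0.0188], 'local', [-0.0348, 0.0029])
top twin ([0.5682, -0.0343], 'local', [0.0198, -0.0023])
top g1 ([0.7071, 0.2173], 'local', [-0.2514, 0.0927])
top g2 None
top g3 ([0.504, 0.1872], 'local', [-0.1878, -0.1026])
side bottle ([0.5841, 0.0182], 'local', [-0.0345, 0.0046])
side twin ([0.5695, -0.0357], 'local', [0.021, -0.0008])
side g1 ([0.707, 0.2168], 'local', [-0.2509, 0.0926])
side g2 ([0.5421, 0.2806], 'local', [-0.2862, -0.0807])
side g3 ([0.5047, 0.1898], 'local', [-0.1905, -0.1023])
tip local [-0.0699  0.003 ] z 0.0191
unit a,b in tool: [ 0.001 -0.777  0.63 ] [-1.     0.     0.002] up [-0.001 -0.63  -0.777]
```

View pics/s5.png

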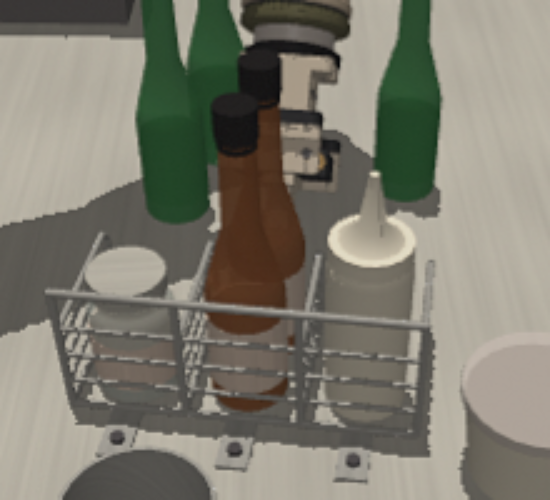

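Request:
move_arm --deltas '[0, -0.0003, 0.0002, 0, 0, 0, 0, 0, -0.0006, 0.0005, 0, 0, 0, 0]'

```text
t: 12.22
tool_pos: [0.5895, 0.0598, 0.0276]
orientation: [-0.243, -2.901, 1.027]
force: [1.4, 4.6, -1.7]
opening: 0.0003
gripper_force: 2.2
```

The force rose to 4.6 N, against about 3 N while sliding, so the bottle is touching the twin. I'll back off and retract.

Request:
move_arm --deltas '[0, 0.003, -0.0025, 0, 0, 0, 0, 0, 0.0078, -0.0063, 0, 0, 0, 0, 0, 0.0117, -0.0095, 0, 0, 0, 0, 0, 0.0117, -0.025, 0, 0, 0, 0, 0, 0.0117, -0.05, 0, 0, 0, 0, 0, 0.0117, -0.08, 0, 0, 0, 0, 0, 0.0117, -0.11, 0, 0, 0, 0, 0, 0.0117, -0.14, 0, 0, 0, 0, 0, 0.0117, -0.17, 0, 0, 0, 0, 0, 0.0117, -0.2, 0, 0, 0, 0, 0, 0.0117, -0.22, 0, 0, 0, 0, 0, 0.0117, -0.22, 0, 0, 0, 0]'

```text
t: 13.72
tool_pos: [0.6145, 0.2068, 0.1936]
orientation: [-0.244, -2.905, 1.026]
force: [0.2, -0.3, -0.5]
opening: 0.0007
gripper_force: 0.0
```

```bash
python3 - <<'E'
from look import *
s,im=look((.583,.019),(.5685,-.035)); cv=__import__("cv2"); a,_=robot.read_camera("top"); cv.imwrite("pics/s6.png",np.hstack([im[:300,60:460],a[60:360,60:460]])[...,::-1])
E
```

```text
t 13.725 F [ 0.24 -0.31 -0.53] tcp [0.6145 0.2068 0.1936]
top bottle ([0.5827, 0.0197], 'local', [-0.0358, 0.003])
top twin ([0.5682, -0.0343], 'local', [0.0198, -0.0023])
top g1 ([0.7076, 0.217], 'local', [-0.2512, 0.0932])
top g2 ([0.5409, 0.2804], 'local', [-0.2858, -0.0817])
top g3 ([0.5038, 0.1913], 'local', [-0.1918, -0.1034])
side bottle ([0.5848, 0.0177], 'local', [-0.0342, 0.0054])
side twin ([0.5695, -0.0361], 'local', [0.0214, -0.0007])
side g1 ([0.7071, 0.2174], 'local', [-0.2515, 0.0926])
side g2 ([0.5421, 0.2797], 'local', [-0.2854, -0.0804])
side g3 ([0.5049, 0.1895], 'local', [-0.1902, -0.102])
tip local [-0.2187  0.0032] z 0.185
unit a,b in tool: [ 0.002 -0.778  0.628] [-1.     0.001  0.005] up [-0.005 -0.628 -0.778]
```

View pics/s6.png

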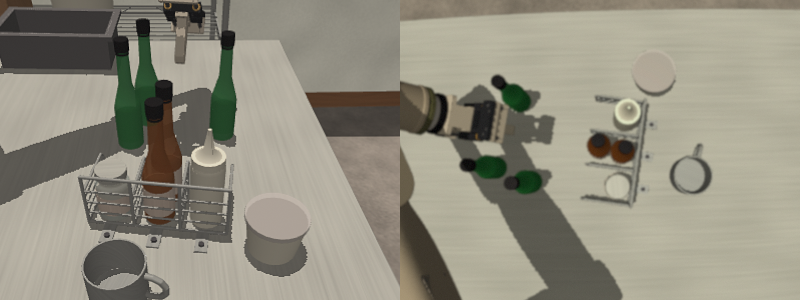

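The two amber bottles stand touching in the middle lane, at about (598,147) and (622,150) in the right half. Everything else is where it was and the arm is clear, so I'm handing in.

```bash
python3 -c "
from plant import robot
print(robot.close_job())"
```

```text
the job is handed in; nothing more can be done
None
```

The amber vinegar bottle was pushed upright into the middle lane and now stands against its twin. The twin and the green bottles measured unmoved, nothing else looked shifted in the last pictures, and the job was handed in at about 14 s of the 64 s limit.

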